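Push the sample rack home in the analyser's loading corner and start it

ROBOT

A 6-joint arm with a two-finger parallel gripper is mounted at the origin on the work surface. World frame = base frame: x ahead of the robot, y to its left, z up, the work surface at z = 0. Lengths are in m, angles in rad, forces in N, time in s.
With the tool pointing down it reaches from about 0.225 to 0.875 m from the base axis. Payload 3.4 kg.
Tool frame: the origin (TCP) lies midway between the tips of the shut fingers; the grasp point (between the pads) lies 19 mm behind it; x points along the fingers, z is the direction in which the jaws open and shut, and the axes are right-handed (so a half turn about x gives the same grasp; the last joint's range is limited). The gripper opens to 85 mm and grips with 20 to 120 N. Pads are 22 mm wide; open, the fingers measure 114 mm over their backs; the gripper's body (76 mm by 85 mm) begins 54 mm behind the grasp point. The pads swing forward as they close: fully open they stand 13 mm farther back than shut.
Start: joints at [-1.386, 0.276, 1.505, -0, 1.361, -0.121], TCP at [0.173, -0.548, 0.231] pointing down, gripper open.
Joint ranges: [-2.89, 2.89], [-0.75, 2.08], [0.22, 2.7], [-1.18, 4.32], [0.11, 2.71], [-2.7, 2.7]. Speed limits (rad/s): [2.57, 2.57, 3.14, 3.14, 3.14, 3.14].

INTERFACE

Orientations are given as a rotation vector (axis times angle).
In Python, from plant import arm, optics, ticket gives the robot as it stands.
- The arm moves only by the tool step_arm, never from a script. Its argument "deltas" is a list of rows, each an object with "travel": the shift along the world's x, y, z in m, a list of three; "rotation": the turn, a rotation vector about the world's x, y, z in degrees, a list of three; "hand": the opening, from 0 (shut) to 1 (fully open). In form: [{"travel": [dx, dy, dz], "rotation": [wx, wy, wz], "hand": hand}, ...]. A call has 1 to 12 rows; each row is the pose to reach, as a shift and turn from the pose commanded when the call began; what a row does not reach only later rows make up. A row lasts 1/8 s, in which the tool goes at most 62.5 mm and 10.7 degrees, less where a joint would pass 70% of its speed; a pose out of reach is approached as far as the arm can. A call with a gripper value outside its range is refused whole. The fingers move at their own pace and stop on an object; the grip force is fixed at half the most. Time passes only in rows, so rows that repeat a pose let the fingers close. It gives the time, the measured TCP pose, the force and the opening at its end, in the units of the state.
- arm.state(): the state, without advancing time (a new reading comes with each control period).
- optics.read_camera(name): name is "scene" or "top" or "wrist"; returns the picture (384x512x3 uint8, red, green, blue); there is no depth.
- optics.camera_params(name): a dict with "camera_matrix" (3x3 intrinsics, pixels), "R" (3x3) and "t" (3): a world point X has camera coordinates R X + t. Camera axes: x right, y down, z forward; pixel columns grow to the right and rows downward; lengths in m; the calibration is good to about 2 mm. A picture is of the moment at which its call begins: read the wrist's pose just before it. camera_params takes no time and is no camera call; for the wrist camera it gives the pose at the moment of the call.
- ticket.close_job(): hands the job in, once; it reports no verdict.
The state is a dict: "t": time; "joint_pos": joint angles; "joint_vel": joint speeds; "joint_efforts": joint torques, N m; "eef_pos": TCP position; "tool_rot": TCP orientation; "wrist_force": force on the tool from outside, world axes, zero at the start; "moment": the same for the moment, N m; "finger_gap": finger opening in m.
Only numpy, scipy, OpenCV 4.12 (cv2) and the standard library are available. Lean on these libraries where they do the work, as an engineer would, in place of code of your own. Each camera call takes 0.05 s, during which the arm holds its last target.

TASK

Push the black sample rack (purple-capped tubes) along the bench, without lifting or tipping it, into the blue-outlined loading corner of the white analyser, until its long side is flat against the analyser's front and its short end is against the control pod. Then press the green start button on the pod all the way down and let it go. Leave everything else on the bench where it is.

Things in the scene. Friction and masses are not known exactly. Their poses are not given: they have to be found in the camera images.
- rack: The black sample rack, loose: a solid block 50 mm (its x) by 110 mm (its y), 42 mm tall, 0.2 to 0.4 kg, with five purple-capped tubes fixed in it that reach to 72 mm above the bench. Origin: centre of its underside; z up. Either long side may be the one that goes against the analyser.
- dock_corner (a point): Loading corner at bench level, on the fixed white analyser: x points into the analyser, y into the control pod, z up. Upright analyser front: plane x = 0, y -220 to +70 mm, 50 mm high (200 mm high past x = 85 mm). Upright pod side: plane y = 0, x -130 to 0 mm, 45 mm high. Free bench: x < 0, y < 0, no step.
- home (a point): Centre of the blue-outlined place, on the bench, at x = -25, y = -55 mm in the loading corner's frame and with its axes: where the rack's origin lies when the rack is home, touching both stops; the rack's y axis is then parallel to this y axis, either way round.
- start_top (a point): Centre of the top face of the round green start button, 28 mm across, on top of the pod (a white block 130 mm in the corner's x, 75 mm in its y); pressed straight down.
- start (a joint): Travel of the start button: 0 m up, 0.006 m fully down. A spring returns it; fully down takes about 5 N.
- white_rack: bystander: loose white tube rack with orange-capped tubes, 55 x 130 mm, 70 mm tall; origin centre of underside
- specimen_jar: bystander: jar with green lid, 60 mm across, 75 mm tall; origin centre of underside
- blue_bowl: bystander: open blue bowl, 120 mm across, 45 mm tall; origin centre of underside
- reagent: bystander: amber bottle, 60 mm across, 130 mm tall; origin centre of underside
- label_roll: bystander: roll of paper labels lying flat, 64 mm across, 25 mm tall; origin centre of underside
- tip_box: bystander: blue box with white lid, 85 x 120 mm, 60 mm tall; origin centre of underside
- marker: bystander: white and red marker pen lying flat, about 145 x 15 mm, 15 mm tall; origin on its underside, its x axis along it
Mind the look-alikes: they are no part of the job. What is shaped like the rack but pink is not meant.

How it is judged:
By the outcome, as a careful person would: the job done as asked, in the order asked, and still so for the second after the job is handed in, with the robot touching nothing.
It also fails if it takes over 72 s, if anything falls off the work surface, if the arm or the gripper's body presses on something with over 40 N, if the wrist force passes 120 N, or if a joint passes its speed limit or range.

## Working session

There is one attempt and no reset: what is moved stays moved. The work goes in short steps, Python scripts to look and compute and a tool call to move; the robot and the scene stay as the last step left them, time stands still between calls to the robot, and variables do not carry over. Pictures are saved under pics/ and viewed, and the job is handed in when it is done.

Besides the shell and the picture viewer there is one more tool, called after "Emit:" by a JSON object that holds its "method" and its "body". step_arm: Moves the arm, as the interface text tells. Its arguments: {"type":"object","properties":{"deltas":{"type":"array","items":{"type":"object","properties":{"travel":{"type":"array","items":{"type":"number"}},"rotation":{"type":"array","items":{"type":"number"}},"hand":{"type":"number"}}}}},"required":["deltas"]}

```bash
mkdir -p pics; ls
python3 - <<'E'
from plant import arm, optics, ticket
import cv2
for n in ("scene","top"):
    im=optics.read_camera(n); cv2.imwrite(f"pics/{n}0.png",im[:,:,::-1])
    p=optics.camera_params(n); print(n,p)
print(arm.state())
E
```

```text
pics
scene {'camera_matrix': array([[433.22033086,   0.        , 253.68362069],
       [  0.        , 433.22033086, 193.37793585],
       [  0.        ,   0.        ,   1.        ]]), 'R': array([[-0.75535334,  0.65529758, -0.00514051],
       [ 0.54284553,  0.62129853, -0.56507244],
       [-0.36709681, -0.42961986, -0.82502528]]), 't': array([ 0.34329455, -0.31176681,  1.49259426])}
top {'camera_matrix': array([[392.83800705,   0.        , 255.41210238],
       [  0.        , 392.83800705, 196.47926412],
       [  0.        ,   0.        ,   1.        ]]), 'R': array([[ 0.01714009, -0.99985041, -0.00231958],
       [-0.97689893, -0.01625231, -0.21308295],
       [ 0.21301338,  0.00591826, -0.97703136]]), 't': array([0.0879111 , 0.54783103, 0.92449564])}
{'t': 0.1, 'joint_pos': array([-1.38600963e+00,  2.76563797e-01,  1.50598994e+00, -2.80442008e-05,
        1.36068749e+00, -1.20982924e-01]), 'joint_vel': array([-0.00012455,  0.00076677, -0.002121  , -0.00069881, -0.00030831,
       -0.00102276]), 'joint_efforts': array([ 1.03769577e-03, -4.17700052e+01, -2.46405244e+01, -2.67954056e-04,
        5.85230417e-03, -6.93360377e-06]), 'eef_pos': array([ 0.17300094, -0.5478796 ,  0.23051454]), 'tool_rot': array([ 0.98215544,  1.33973157, -0.98031646]), 'wrist_force': array([0.24535191, 0.86518414, 0.51380384]), 'moment': array([-0.04064689, -0.02450497, -0.01629745]), 'finger_gap': 0.08502681633291638}
```

View pics/scene0.png

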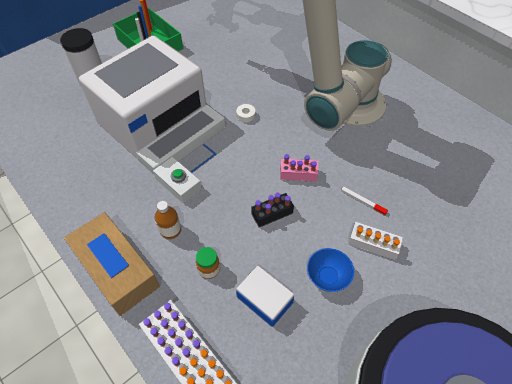

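View pics/top0.png

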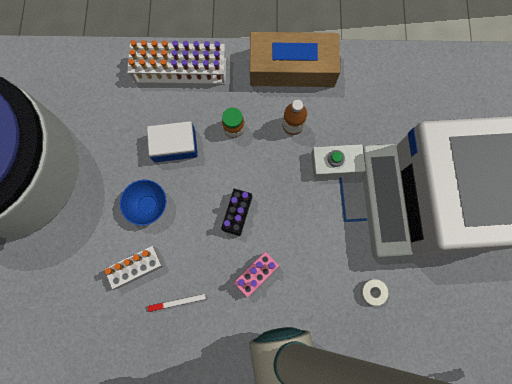

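```bash
cat > h.py <<'E'
import numpy as np, cv2
from plant import arm, optics, ticket
def ray(n,u,v,z,P=None):
    P=P or optics.camera_params(n);K,R,t=P['camera_matrix'],P['R'],P['t']
    d=R.T@np.linalg.solve(K,np.array([u,v,1.])); c=-R.T@t
    return c+d*(z-c[2])/d[2]
def proj(n,X,P=None):
    P=P or optics.camera_params(n);q=P['camera_matrix']@(P['R']@np.asarray(X,float)+P['t']);return q[:2]/q[2]
def crop(src,x0,y0,x1,y1,s,out):
    im=cv2.imread(src)[y0:y1,x0:x1]
    cv2.imwrite(out,cv2.resize(im,None,fx=s,fy=s,interpolation=cv2.INTER_CUBIC))
E
python3 - <<'E'
from h import *
crop('pics/top0.png',210,130,420,270,3.8,'pics/top0c.png')
crop('pics/scene0.png',130,90,320,230,4,'pics/scene0c.png')
for p in [(0.6,-0.3,0),(0.5,-.2,0)]: print(proj('top',p))
E
```

```text
[404.29774178 183.97735282]
[368.49735857 220.37108192]
```

View pics/top0c.png

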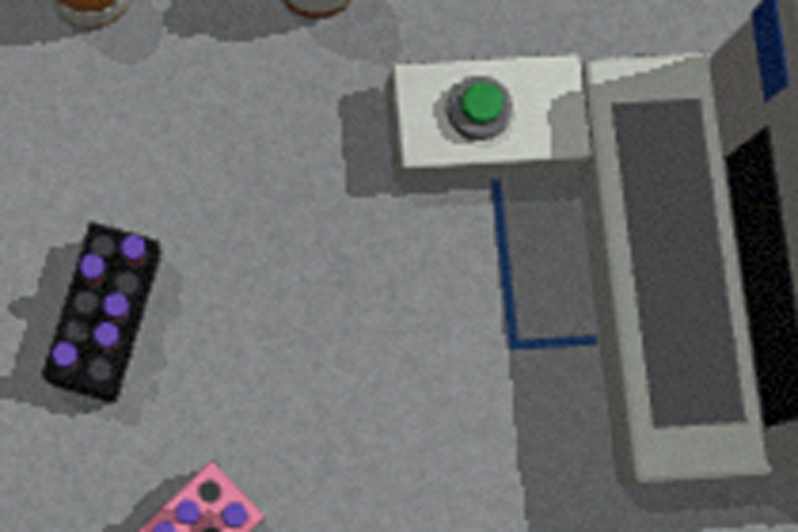

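View pics/scene0c.png

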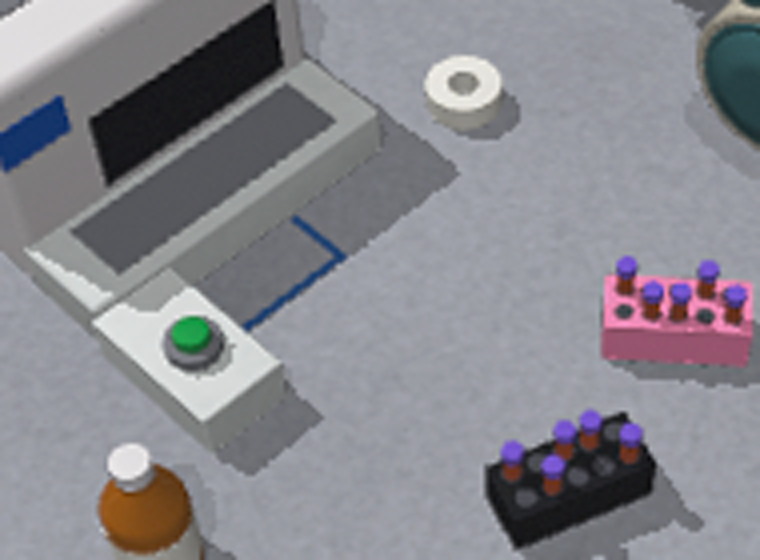

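Run:
```python
from h import *
def T(x,y,z): return ray('top',210+x/3.8-.0,130+y/3.8,z)[:2]
def S(x,y,z): return ray('scene',130+x/4,90+y/4,z)[:2]
def deg(a,b): d=b-a; return np.degrees(np.arctan2(d[1],d[0])),np.linalg.norm(d)
A,B=T(588,62,.05),T(637,480,.05); print('front T',A,B,deg(B,A))
A,B=S(28,252,.05),S(0,0,.05)
C=S(378,118,.05);print('front S',A,C,deg(C,A))
pod=[T(*p,.045) for p in [(395,66),(582,57),(590,155),(404,167)]];print('podT',pod,deg(pod[3],pod[2]),deg(pod[3],pod[0]))
pod=[S(*p,.045) for p in [(207,420),(95,322),(170,270),(283,370)]];print('podS',pod,deg(pod[3],pod[2]),deg(pod[3],pod[0]))
print('blue corner',T(512,347,0),S(343,257,0),'ends',T(497,180,0),T(597,340,0),deg(T(512,347,0),T(497,180,0)))
r=[T(*p,.042) for p in [(92,222),(160,242),(115,402),(43,378)]];print('rackT',r,np.mean(r,0),deg(r[3],r[0]),deg(r[2],r[1]),deg(r[0],r[1]))
r=[S(*p,.042) for p in [(487,466),(628,413),(655,465),(520,520)]];print('rackS',r,np.mean(r,0),deg(r[0],r[1]),deg(r[3],r[2]))
for n,f in (('top','pics/top0.png'),('scene','pics/scene0.png')):
    im=cv2.imread(f); hsv=cv2.cvtColor(im,cv2.COLOR_BGR2HSV); m=cv2.inRange(hsv,(50,120,60),(75,255,255))
    k,l,s,c=cv2.connectedComponentsWithStats(m)
    for i in range(1,k):
        if s[i,4]>40: print(n,s[i],c[i],[ray(n,*c[i],z)[:2] for z in (.05,.06,.07)])
    for p in [proj(n,(0.6,-.2,0))]: pass
# two view green
```

```text
front T [ 0.68637812 -0.18453991] [ 0.40353046 -0.20411578] (np.float64(3.9591241763921508), np.float64(0.2835242725277183))
front S [ 0.69663591 -0.25734109] [ 0.4112605  -0.19156693] (np.float64(-12.97904057580861), np.float64(0.2928572474513823))
podT [array([ 0.68312178, -0.05333219]), array([ 0.69173659, -0.18199039]), array([ 0.62177746, -0.18452126]), array([ 0.61126455, -0.05837102])] (np.float64(-85.23617966568929), np.float64(0.12658753429097036)) (np.float64(4.011175167778457), np.float64(0.07203368337695348))
podS [array([ 0.6829668 , -0.04661942]), array([ 0.6941271 , -0.17208878]), array([ 0.62427261, -0.17627363]), array([ 0.61619762, -0.04614369])] (np.float64(-86.44916413856645), np.float64(0.1303802443494737)) (np.float64(-0.40822783577536753), np.float64(0.06677087856321712))
blue corner [ 0.49645306 -0.13767572] [ 0.49822934 -0.13216389] ends [ 0.61549099 -0.13081001] [ 0.50231835 -0.19645675] (np.float64(3.300971552613703), np.float64(0.11923576020697596))
rackT [array([0.57021781, 0.15189455]), array([0.55716763, 0.10582055]), array([0.44903215, 0.13331776]), ar
[... 806 characters left out ...]
5436395, -0.1086232 ]), array([ 0.65105604, -0.10654078])]
scene [148   8  35  43 664] [164.83283133  31.0873494 ] [array([ 0.29304803, -0.7004427 ]), array([ 0.29983466, -0.68742976]), array([ 0.30662129, -0.67441683])]
scene [113  13  28  35 581] [127.27022375  30.64199656] [array([ 0.39887799, -0.79730063]), array([ 0.4046137 , -0.78332587]), array([ 0.41034941, -0.76935111])]
scene [173 169  10   9  68] [177.35294118 173.25      ] [array([ 0.64929123, -0.11441387]), array([ 0.65254027, -0.10722036]), array([ 0.65578931, -0.10002685])]
scene [196 247  21  21 351] [206.07122507 257.18803419] [array([0.75001495, 0.15498055]), array([0.75226377, 0.15949891]), array([0.75451259, 0.16401726])]
```

Run:
```python
from h import *
from scipy.spatial.transform import Rotation as Ro
print(Ro.from_rotvec(arm.state()['tool_rot']).as_matrix().round(3))
for n,p,z in [('jar',(232,117),.075),('bowl',(143,203),.045),('tip',(172,138),.06),('white',(132,268),.03),('pinkUL',(212+0,266),.042),('roll',(375,293),.025),('pen0',(147,307),.01),('pen1',(206,297),.01)]: print(n,ray('top',*p,z).round(3))
print('pinktop',ray('top',210+212/3.8,130+462/3.8,.042).round(3))
```

```text
[[-0.     0.954  0.301]
 [ 0.002  0.301 -0.954]
 [-1.     0.    -0.002]]
jar [0.751 0.161 0.075]
bowl [0.528 0.382 0.045]
tip [0.697 0.316 0.06 ]
white [0.366 0.401 0.03 ]
pinkUL [0.374 0.201 0.042]
roll [ 0.316 -0.201  0.025]
pen0 [0.272 0.362 0.01 ]
pen1 [0.298 0.216 0.01 ]
pinktop [0.411 0.069 0.042]
```

Emit:
{"method": "step_arm", "body": {"deltas": [{"travel":[0.024,0.05,0.06],"rotation":[0,0,4],"hand":0.75},{"travel":[0.048,0.1,0.07],"rotation":[0,0,8],"hand":0.75},{"travel":[0.072,0.15,0.07],"rotation":[0,0,12],"hand":0.75},{"travel":[0.096,0.2,0.07],"rotation":[0,0,16],"hand":0.75},{"travel":[0.12,0.25,0.07],"rotation":[0,0,20],"hand":0.75},{"travel":[0.144,0.3,0.07],"rotation":[0,0,24],"hand":0.75},{"travel":[0.168,0.35,0.07],"rotation":[0,0,28],"hand":0.75},{"travel":[0.192,0.4,0.07],"rotation":[0,0,32],"hand":0.75},{"travel":[0.216,0.45,0.07],"rotation":[0,0,36],"hand":0.75},{"travel":[0.24,0.5,0.07],"rotation":[0,0,40],"hand":0.75},{"travel":[0.264,0.55,0.07],"rotation":[0,0,44],"hand":0.75},{"travel":[0.288,0.6,0.07],"rotation":[0,0,48],"hand":0.75}]}}

```text
t: 1.6
eef_pos: [0.4614, 0.0534, 0.3011]
tool_rot: [0.333, 1.545, -0.333]
wrist_force: [0.8, -0.1, -0.1]
finger_gap: 0.0642
```

Emit:
{"method": "step_arm", "body": {"deltas": [{"travel":[0.022,0.051,0],"rotation":[0,0,3],"hand":0.75},{"travel":[0.044,0.102,0],"rotation":[0,0,6],"hand":0.75},{"travel":[0.066,0.155,0],"rotation":[0,0,9],"hand":0.75},{"travel":[0.066,0.155,-0.06],"rotation":[0,0,9],"hand":0.75},{"travel":[0.066,0.155,-0.12],"rotation":[0,0,9],"hand":0.75},{"travel":[0.066,0.155,-0.17],"rotation":[0,0,9],"hand":0.75},{"travel":[0.066,0.155,-0.2],"rotation":[0,0,9],"hand":0.75},{"travel":[0.066,0.155,-0.2],"rotation":[0,0,9],"hand":0.75}]}}

```text
t: 2.6
eef_pos: [0.5248, 0.2061, 0.0986]
tool_rot: [0.21, 1.567, -0.214]
wrist_force: [0.6, 0.4, 0.6]
finger_gap: 0.0641
```

Run:
```python
from h import *
for n in ("scene","top"):
    im=optics.read_camera(n); cv2.imwrite(f"pics/{n}1.png",im[:,:,::-1])
a=cv2.imread('pics/scene1.png'); crop('pics/scene1.png',200,100,400,300,3,'pics/scene1c.png'); crop('pics/top1.png',130,110,330,310,3,'pics/top1c.png')
```

```text
(no output)
```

View pics/scene1c.png

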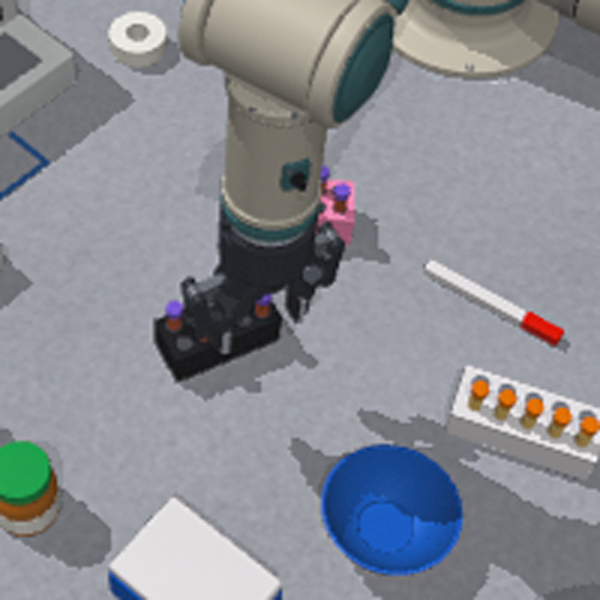

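View pics/top1c.png

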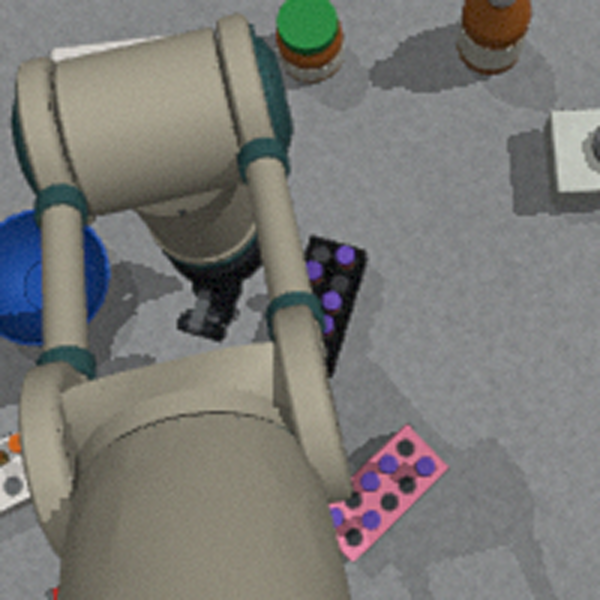

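Emit:
{"method": "step_arm", "body": {"deltas": [{"travel":[0,0,-0.04],"rotation":[0,0,0],"hand":0.75},{"travel":[0,0,-0.07],"rotation":[0,0,0],"hand":0.75},{"travel":[0,0,-0.084],"rotation":[0,0,0],"hand":0.75},{"travel":[0,0,-0.084],"rotation":[0,0,0],"hand":0.75},{"travel":[0,0,-0.084],"rotation":[0,0,0],"hand":0.75}]}}

```text
t: 3.32
eef_pos: [0.5285, 0.207, 0.0189]
tool_rot: [0.213, 1.557, -0.211]
wrist_force: [0.5, -0.2, -0.0]
finger_gap: 0.064
```

Run:
```python
from h import *
for n in ("scene","wrist"):
    im=optics.read_camera(n); cv2.imwrite(f"pics/{n}2.png",im[:,:,::-1])
crop('pics/scene2.png',200,100,400,300,3,'pics/scene2c.png')
s=arm.state();print(s['eef_pos'],s['wrist_force'])
```

```text
[0.52824402 0.2069499  0.01874617] [-1.0657767  -0.67505528  0.14890764]
```

View pics/scene2c.png

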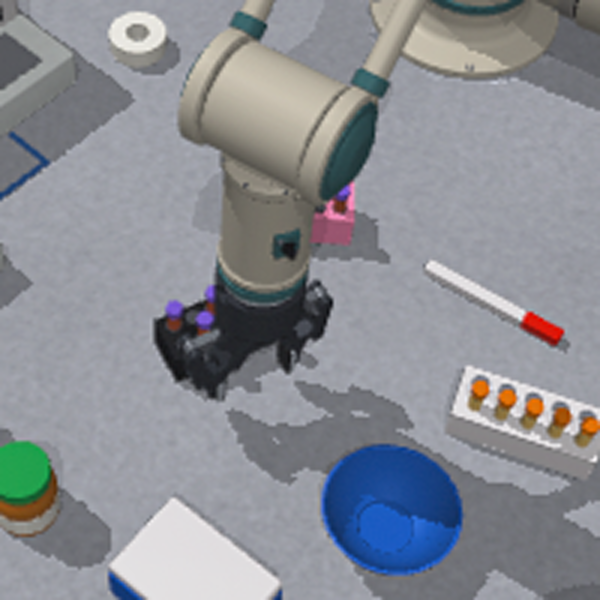

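View pics/wrist2.png

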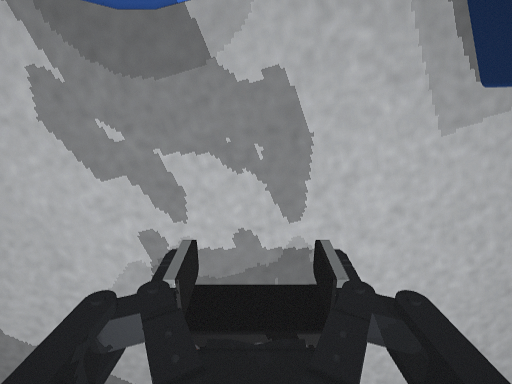

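Emit:
{"method": "step_arm", "body": {"deltas": [{"travel":[-0.003,-0.012,0],"rotation":[0,0,0],"hand":0.75},{"travel":[-0.006,-0.023,0],"rotation":[0,0,0],"hand":0.75},{"travel":[-0.009,-0.035,0],"rotation":[0,0,0],"hand":0.75},{"travel":[-0.012,-0.047,0],"rotation":[0,0,1.5],"hand":0.75},{"travel":[-0.014,-0.058,0],"rotation":[0,0,3],"hand":0.75},{"travel":[-0.016,-0.07,0],"rotation":[0,0,4.5],"hand":0.75},{"travel":[-0.018,-0.082,0],"rotation":[0,0,6],"hand":0.75},{"travel":[-0.019,-0.094,0],"rotation":[0,0,7.5],"hand":0.75}]}}

```text
t: 4.42
eef_pos: [0.5079, 0.1123, 0.0176]
tool_rot: [0.111, 1.568, -0.109]
wrist_force: [-0.9, 3.4, 1.8]
finger_gap: 0.0641
```

Run:
```python
from h import *
for n in ("scene","top"):
    im=optics.read_camera(n); cv2.imwrite(f"pics/{n}3.png",im[:,:,::-1])
crop('pics/scene3.png',180,80,380,280,3,'pics/scene3c.png')
crop('pics/top3.png',180,130,380,280,4,'pics/top3c.png')
s=arm.state();print(s['eef_pos'],s['wrist_force'])
```

```text
[0.50763799 0.11116881 0.01740205] [-0.6827734  -0.51148383  0.16821239]
```

View pics/scene3c.png

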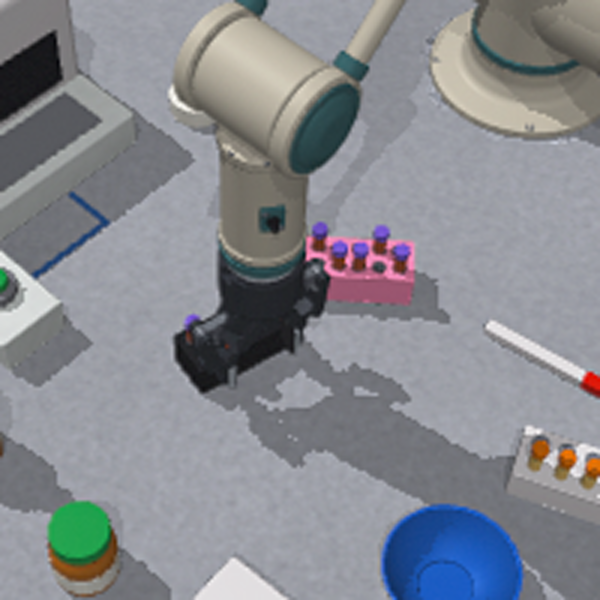

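View pics/top3c.png

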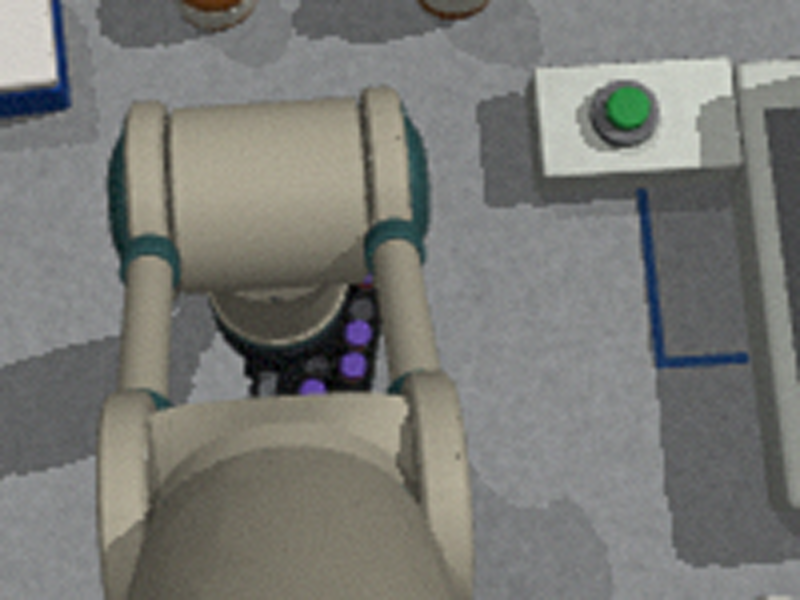

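Emit:
{"method": "step_arm", "body": {"deltas": [{"travel":[0,-0.012,0],"rotation":[0,0,1],"hand":0.75},{"travel":[0,-0.024,0],"rotation":[0,0,2],"hand":0.75},{"travel":[0.001,-0.036,0],"rotation":[0,0,3],"hand":0.75},{"travel":[0.002,-0.049,0],"rotation":[0,0,4],"hand":0.75},{"travel":[0.003,-0.062,0],"rotation":[0,0,5],"hand":0.75},{"travel":[0.004,-0.075,0],"rotation":[0,0,6],"hand":0.75},{"travel":[0.005,-0.088,0],"rotation":[0,0,7],"hand":0.75},{"travel":[0.007,-0.101,0],"rotation":[0,0,8],"hand":0.75},{"travel":[0.009,-0.114,0],"rotation":[0,0,9],"hand":0.75},{"travel":[0.011,-0.127,0],"rotation":[0,0,10],"hand":0.75},{"travel":[0.013,-0.14,0],"rotation":[0,0,11],"hand":0.75},{"travel":[0.015,-0.153,0],"rotation":[0,0,12],"hand":0.75}]}}

```text
t: 6.02
eef_pos: [0.5221, -0.0397, 0.0174]
tool_rot: [-0.053, 1.572, 0.056]
wrist_force: [-1.3, 4.5, 2.8]
finger_gap: 0.0639
```

Run:
```python
from h import *
for n in ("scene","top"):
    im=optics.read_camera(n); cv2.imwrite(f"pics/{n}4.png",im[:,:,::-1])
crop('pics/scene4.png',140,80,340,240,3.8,'pics/scene4c.png')
crop('pics/top4.png',230,130,430,280,4,'pics/top4c.png')
s=arm.state();print(s['eef_pos'],s['wrist_force'])
```

```text
[ 0.52297918 -0.04123881  0.01727929] [ 0.52116421 -0.0317466  -0.16044084]
```

View pics/scene4c.png

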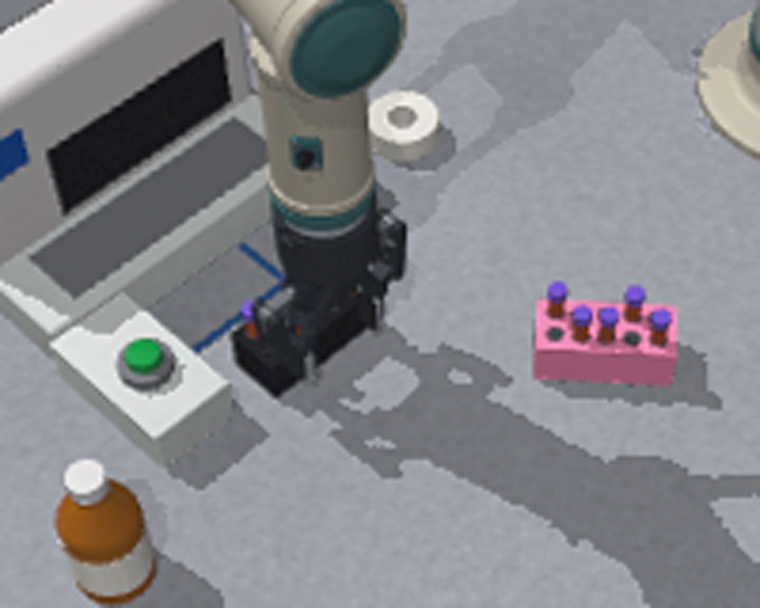

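View pics/top4c.png

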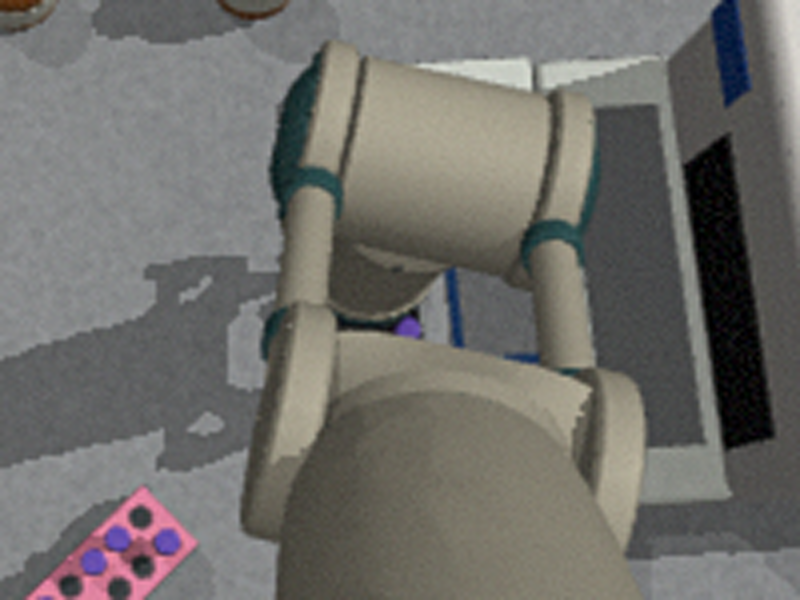

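Run:
```python
from h import *
S=lambda x,y,z: ray('scene',140+x/3.8,80+y/3.8,z)[:2].round(4)
print(S(235,345,.042),S(276,365,.042),S(278,395,0), 'end base', S(236,366,0))
print(S(380,325,0))
```

```text
[ 0.587  -0.0801] [ 0.575  -0.0438] [ 0.5753 -0.0465] end base [ 0.5831 -0.0912]
[ 0.4696 -0.0472]
```

Emit:
{"method": "step_arm", "body": {"deltas": [{"travel":[0.002,-0.012,0],"rotation":[0,0,0],"hand":0.75},{"travel":[0.004,-0.024,0],"rotation":[0,0,0],"hand":0.75},{"travel":[0.006,-0.036,0],"rotation":[0,0,0],"hand":0.75},{"travel":[0.008,-0.048,0],"rotation":[0,0,0],"hand":0.75},{"travel":[0.01,-0.06,0],"rotation":[0,0,0],"hand":0.75},{"travel":[0.012,-0.072,0],"rotation":[0,0,0],"hand":0.75},{"travel":[0.013,-0.082,0],"rotation":[0,0,0],"hand":0.75},{"travel":[0.013,-0.082,0],"rotation":[0,0,0],"hand":0.75},{"travel":[0.01,-0.05,0],"rotation":[0,0,0],"hand":0.75},{"travel":[0.01,-0.042,0.05],"rotation":[0,0,0],"hand":0.75},{"travel":[0.0,-0.04,0.11],"rotation":[0,0,0],"hand":0.5},{"travel":[-0.06,-0.04,0.13],"rotation":[0,0,0],"hand":0.3}]}}

```text
t: 7.62
eef_pos: [0.4693, -0.0821, 0.1513]
tool_rot: [-0.061, 1.558, 0.053]
wrist_force: [-1.3, -1.3, 0.1]
finger_gap: 0.0283
```

Run:
```python
from h import *
for n in ("scene","top"):
    im=optics.read_camera(n); cv2.imwrite(f"pics/{n}5.png",im[:,:,::-1])
crop('pics/scene5.png',120,80,320,240,3.8,'pics/scene5c.png')
crop('pics/top5.png',230,130,430,280,4,'pics/top5c.png')
s=arm.state();print(s['eef_pos'],s['wrist_force'])
```

```text
[ 0.4592202  -0.07974584  0.14924094] [-0.81336152  0.88154516 -0.58549426]
```

View pics/scene5c.png

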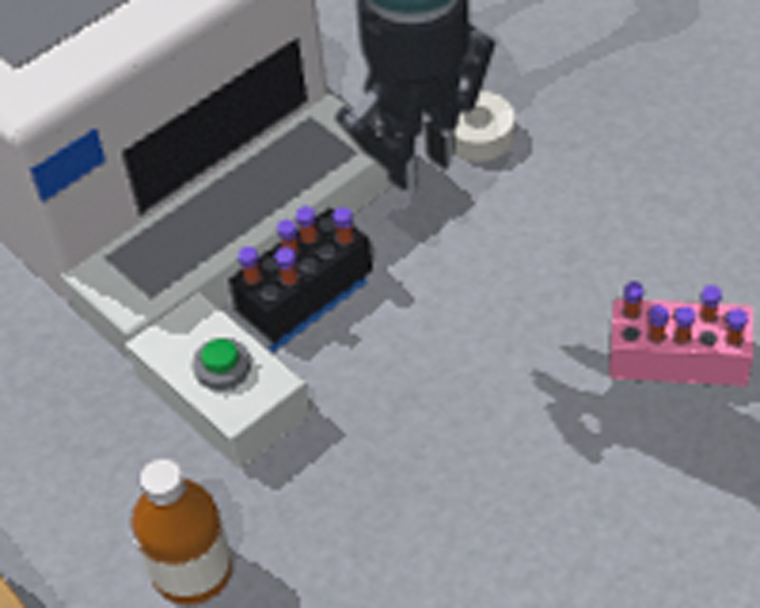

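View pics/top5c.png

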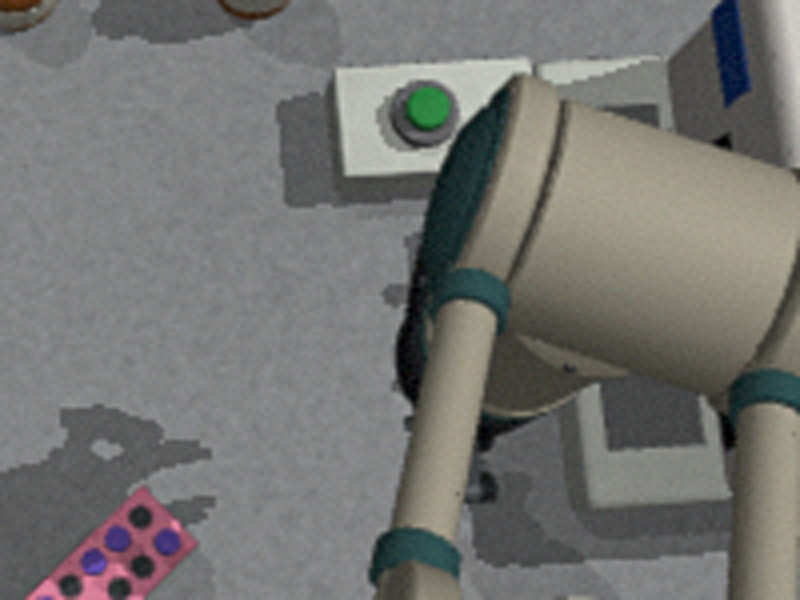

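Run:
```python
from h import *
im=cv2.imread('pics/scene5.png')[125:180,170:230].astype(float)
im=np.clip((im/255)**.5*255,0,255).astype('uint8')
cv2.imwrite('pics/z5.png',cv2.resize(im,None,fx=10,fy=10,interpolation=cv2.INTER_CUBIC))
```

```text
(no output)
```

View pics/z5.png

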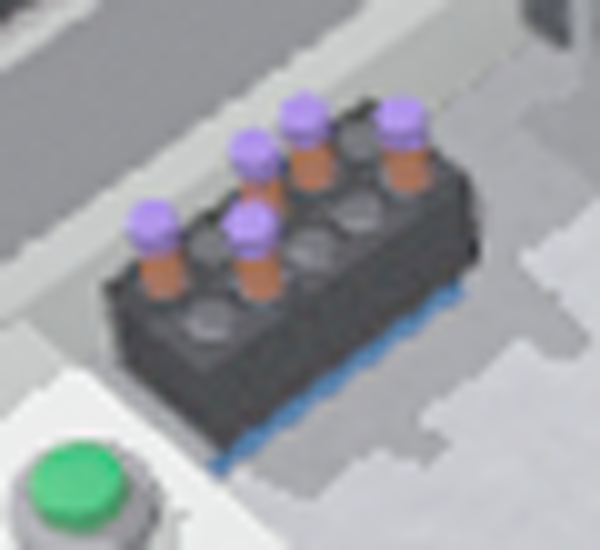

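Run:
```python
from h import *
S=lambda x,y,z: ray('scene',170+x/10-.45,125+y/10-.45,z)[:2].round(4)
for p in [(108,287),(200,370),(472,180),(370,100)]: print(p,S(*p,.042))
print(S(220,448,0),S(470,265,0), 'blue outer', S(462,295,0),S(250,448,0))
print('pod edge',S(80,370,.045),S(290,550,.045))
im=cv2.imread('pics/scene5.png');hsv=cv2.cvtColor(im,cv2.COLOR_BGR2HSV)
m=cv2.inRange(hsv,(125,70,80),(145,255,255));k,l,s,c=cv2.connectedComponentsWithStats(m)
for i in range(1,k):
    if s[i,4]>8 and 150<c[i][0]<240 and c[i][1]<200: print(s[i,4],c[i].round(1),ray('scene',*c[i],.067)[:2].round(4))
```

```text
(108, 287) [ 0.5957 -0.1766]
(200, 370) [ 0.5937 -0.1321]
(472, 180) [ 0.486  -0.1374]
(370, 100) [ 0.4896 -0.1845]
[ 0.5914 -0.1339] [ 0.4882 -0.1408] blue outer [ 0.4977 -0.1328] [ 0.5844 -0.1278]
pod edge [ 0.6219 -0.1535] [ 0.6146 -0.0588]
47 [197.6 138. ] [ 0.5308 -0.1716]
25 [209.6 137. ] [ 0.5007 -0.1509]
24 [184.8 147.1] [ 0.5813 -0.1678]
28 [194.5 147.2] [ 0.5597 -0.1483]
```

Emit:
{"method": "step_arm", "body": {"deltas": [{"travel":[-0.008,-0.01,0],"rotation":[0,0,-10],"hand":0.15},{"travel":[-0.01,-0.02,0],"rotation":[0,0,-20],"hand":0.15},{"travel":[-0.01,-0.03,0],"rotation":[0,0,-30],"hand":0.15},{"travel":[-0.01,-0.04,0],"rotation":[0,0,-40],"hand":0.15},{"travel":[-0.01,-0.05,0],"rotation":[0,0,-50],"hand":0.15},{"travel":[-0.01,-0.06,0],"rotation":[0,0,-60],"hand":0.15},{"travel":[-0.01,-0.07,0],"rotation":[0,0,-70],"hand":0.15},{"travel":[-0.01,-0.08,0],"rotation":[0,0,-80],"hand":0.15},{"travel":[-0.01,-0.083,0],"rotation":[0,0,-90],"hand":0.15},{"travel":[-0.01,-0.083,-0.04],"rotation":[0,0,-90],"hand":0.15},{"travel":[-0.01,-0.083,-0.06],"rotation":[0,0,-90],"hand":0.15},{"travel":[-0.01,-0.083,-0.06],"rotation":[0,0,-90],"hand":0.15}]}}

```text
t: 9.22
eef_pos: [0.4528, -0.163, 0.0855]
tool_rot: [1.157, 1.245, -1.159]
wrist_force: [0.5, -0.6, 0.0]
finger_gap: 0.0127
```

Run:
```python
from h import *
for n in ("scene",):
    im=optics.read_camera(n); cv2.imwrite(f"pics/{n}6.png",im[:,:,::-1])
crop('pics/scene6.png',120,60,320,210,4,'pics/scene6c.png')
s=arm.state();print(s['eef_pos'],s['wrist_force'],s['finger_gap'],s['joint_pos'])
```

```text
[ 0.45377866 -0.16341151  0.08665174] [0.22327949 0.58504801 0.88239066] 0.012787093801755786 [-4.89727708e-01  2.71083170e-01  1.91491490e+00 -5.14744424e-04
  9.56543057e-01  1.01089067e+00]
```

View pics/scene6c.png

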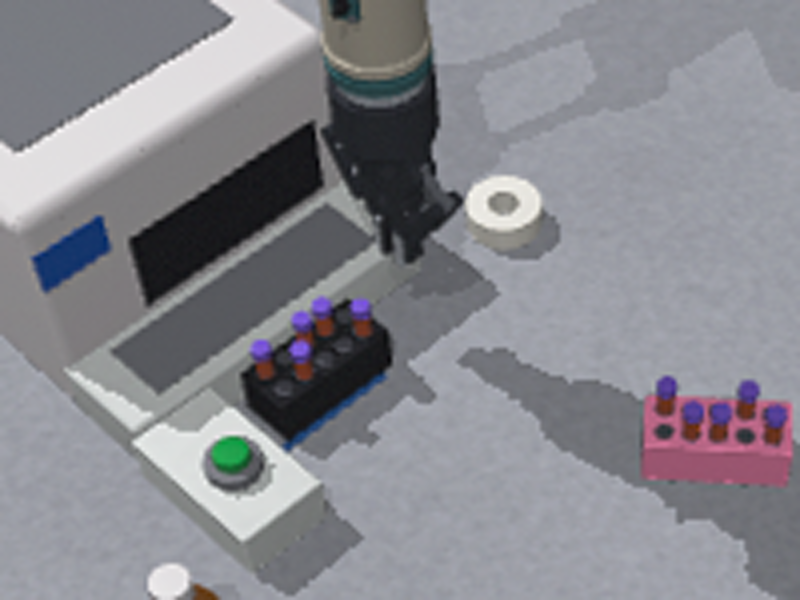

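Emit:
{"method": "step_arm", "body": {"deltas": [{"travel":[0,0.002,-0.03],"rotation":[0,0,0],"hand":0.15},{"travel":[0,0.002,-0.05],"rotation":[0,0,0],"hand":0.15},{"travel":[0,0.002,-0.06],"rotation":[0,0,0],"hand":0.15},{"travel":[0,0.002,-0.06],"rotation":[0,0,0],"hand":0.15},{"travel":[0.01,0.003,-0.06],"rotation":[0,0,0],"hand":0.15},{"travel":[0.018,0.003,-0.06],"rotation":[0,0,0],"hand":0.15},{"travel":[0.026,0.004,-0.06],"rotation":[0,0,0],"hand":0.15},{"travel":[0.034,0.004,-0.06],"rotation":[0,0,0],"hand":0.15}]}}

```text
t: 10.28
eef_pos: [0.4863, -0.1589, 0.0272]
tool_rot: [1.155, 1.246, -1.159]
wrist_force: [-5.5, 1.0, 5.0]
finger_gap: 0.0127
```

Run:
```python
from h import *
for n in ("scene",):
    im=optics.read_camera(n); cv2.imwrite(f"pics/{n}7.png",im[:,:,::-1])
crop('pics/scene7.png',150,90,280,190,6,'pics/scene7c.png')
s=arm.state();print(s['eef_pos'],s['wrist_force'],s['finger_gap'])
```

```text
[ 0.4882091  -0.15918008  0.02720821] [-0.36599184  0.04131393 -1.01643708] 0.012450006948201144
```

View pics/scene7c.png

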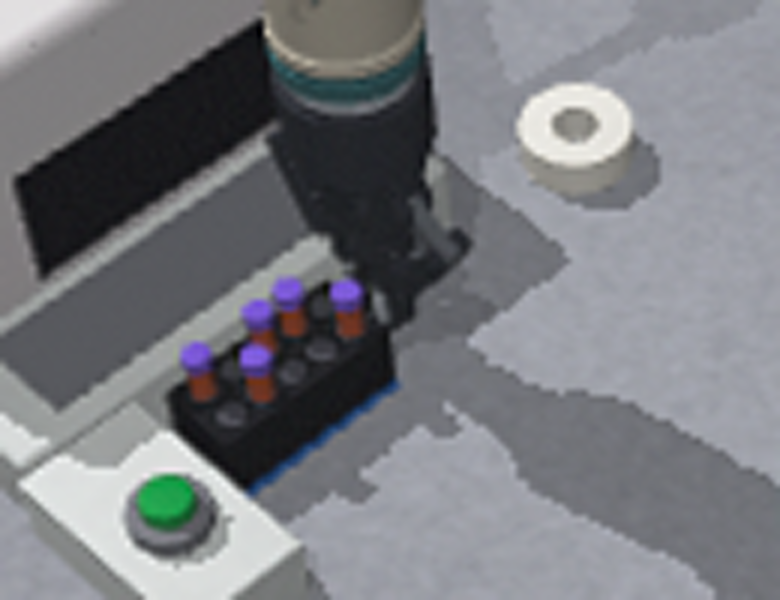

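Emit:
{"method": "step_arm", "body": {"deltas": [{"travel":[0.004,0,0],"rotation":[0,0,0],"hand":0.15},{"travel":[0.008,0.001,0],"rotation":[0,0,0],"hand":0.15},{"travel":[0.012,0.001,0],"rotation":[0,0,0],"hand":0.15},{"travel":[0.012,0.001,0],"rotation":[0,0,0],"hand":0.15}]}}

```text
t: 10.82
eef_pos: [0.4989, -0.1581, 0.0269]
tool_rot: [1.156, 1.244, -1.158]
wrist_force: [-4.0, -0.5, 3.7]
finger_gap: 0.0127
```

Emit:
{"method": "step_arm", "body": {"deltas": [{"travel":[0.002,0,0],"rotation":[0,0,0],"hand":0.15},{"travel":[0.004,0,0],"rotation":[0,0,0],"hand":0.15}]}}

```text
t: 11.08
eef_pos: [0.4989, -0.158, 0.0269]
tool_rot: [1.152, 1.251, -1.163]
wrist_force: [-16.2, -3.4, 13.4]
finger_gap: 0.0124
```

Run:
```python
from h import *
for n in ("scene",):
    im=optics.read_camera(n); cv2.imwrite(f"pics/{n}8.png",im[:,:,::-1])
crop('pics/scene8.png',150,90,280,190,6,'pics/scene8c.png')
s=arm.state();print(s['eef_pos'],s['wrist_force'],s['finger_gap'])
```

```text
[ 0.4989224  -0.1580017   0.02692645] [-13.16457874  -3.50130507  10.56012089] 0.01286187158896607
```

View pics/scene8c.png

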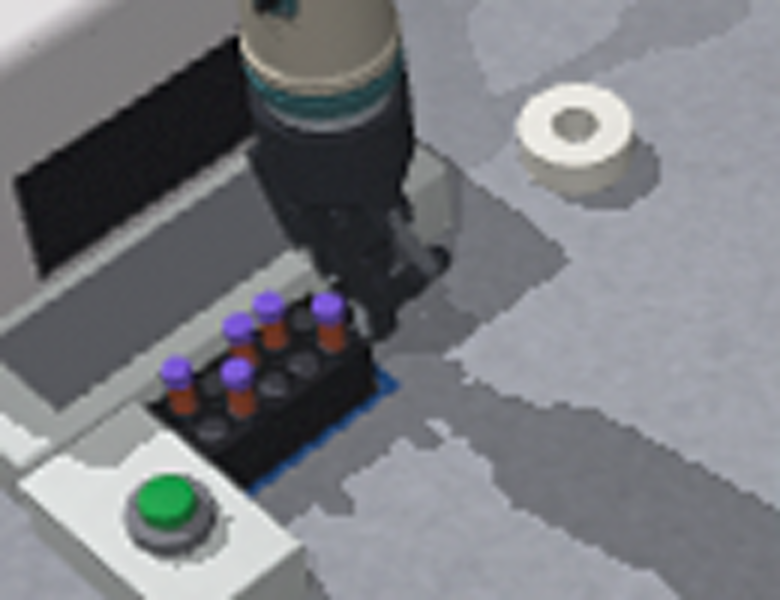

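Emit:
{"method": "step_arm", "body": {"deltas": [{"travel":[-0.015,0,0],"rotation":[0,0,0],"hand":0.15},{"travel":[-0.025,0,0.02],"rotation":[0,0,0],"hand":0.15},{"travel":[-0.025,0,0.08],"rotation":[0,0,0],"hand":0.15},{"travel":[-0.02,0.01,0.12],"rotation":[0,0,10],"hand":0.4},{"travel":[-0.01,0.02,0.12],"rotation":[0,0,20],"hand":0.4},{"travel":[0,0.035,0.12],"rotation":[0,0,30],"hand":0.4},{"travel":[0.01,0.05,0.12],"rotation":[0,0,40],"hand":0.4},{"travel":[0.02,0.06,0.12],"rotation":[0,0,50],"hand":0.4},{"travel":[0.03,0.065,0.12],"rotation":[0,0,60],"hand":0.4},{"travel":[0.04,0.065,0.12],"rotation":[0,0,70],"hand":0.4},{"travel":[0.05,0.065,0.12],"rotation":[0,0,80],"hand":0.4},{"travel":[0.052,0.065,0.12],"rotation":[0,0,90],"hand":0.4}]}}

```text
t: 12.62
eef_pos: [0.5579, -0.0933, 0.1472]
tool_rot: [-0.06, 1.566, 0.06]
wrist_force: [-0.3, -0.3, -1.2]
finger_gap: 0.0345
```

Run:
```python
from h import *
for n in ("scene","wrist"):
    im=optics.read_camera(n); cv2.imwrite(f"pics/{n}9.png",im[:,:,::-1])
crop('pics/scene9.png',130,70,260,170,6,'pics/scene9c.png')
s=arm.state();print(s['eef_pos'],s['wrist_force'],s['finger_gap'])
```

```text
[ 0.55718838 -0.09325342  0.14711941] [ 0.3883285  -0.18713462  0.64371613] 0.034434648416419314
```

View pics/scene9c.png

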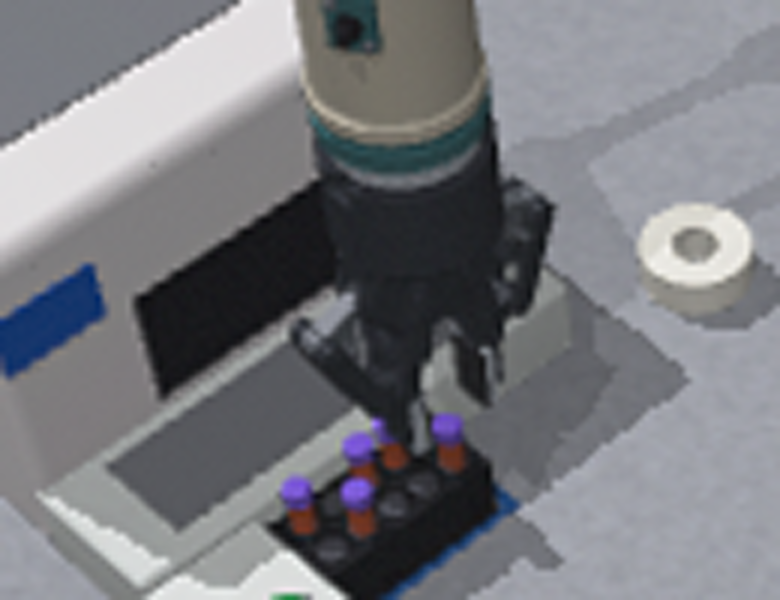

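View pics/wrist9.png

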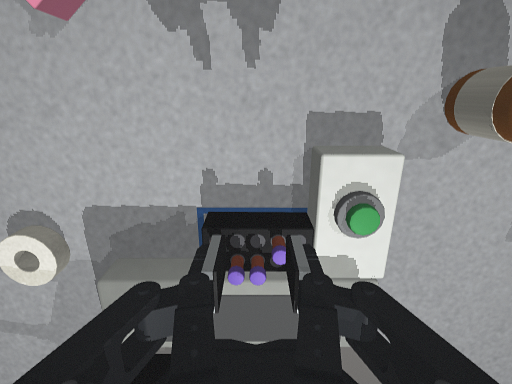

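Emit:
{"method": "step_arm", "body": {"deltas": [{"travel":[-0.003,0,-0.05],"rotation":[0,0,0],"hand":0.4},{"travel":[-0.003,0,-0.09],"rotation":[0,0,0],"hand":0.4},{"travel":[-0.003,0,-0.118],"rotation":[0,0,0],"hand":0.4},{"travel":[-0.003,0,-0.118],"rotation":[0,0,0],"hand":0.4},{"travel":[-0.002,-0.012,-0.118],"rotation":[0,0,0],"hand":0.4},{"travel":[-0.002,-0.022,-0.118],"rotation":[0,0,0],"hand":0.4},{"travel":[-0.002,-0.027,-0.118],"rotation":[0,0,0],"hand":0.4},{"travel":[-0.002,-0.03,-0.118],"rotation":[0,0,0],"hand":0.4}]}}

```text
t: 13.72
eef_pos: [0.5546, -0.123, 0.0301]
tool_rot: [-0.052, 1.568, 0.055]
wrist_force: [0.8, 5.1, 3.5]
finger_gap: 0.034
```

Emit:
{"method": "step_arm", "body": {"deltas": [{"travel":[0,-0.003,0],"rotation":[0,0,0],"hand":0.4},{"travel":[0,-0.005,0],"rotation":[0,0,0],"hand":0.4},{"travel":[0,-0.005,0],"rotation":[0,0,0],"hand":0.4}]}}

```text
t: 14.1
eef_pos: [0.5542, -0.1273, 0.0298]
tool_rot: [-0.053, 1.569, 0.056]
wrist_force: [0.8, 5.0, 3.4]
finger_gap: 0.034
```

Emit:
{"method": "step_arm", "body": {"deltas": [{"travel":[0,-0.003,0],"rotation":[0,0,0],"hand":0.4},{"travel":[0,-0.005,0],"rotation":[0,0,0],"hand":0.4},{"travel":[0,-0.005,0],"rotation":[0,0,0],"hand":0.4}]}}

```text
t: 14.48
eef_pos: [0.5537, -0.1292, 0.0297]
tool_rot: [-0.048, 1.57, 0.059]
wrist_force: [0.7, 13.0, 7.0]
finger_gap: 0.0339
```

Emit:
{"method": "step_arm", "body": {"deltas": [{"travel":[0,-0.002,0],"rotation":[0,0,0],"hand":0.4},{"travel":[0,-0.003,0],"rotation":[0,0,0],"hand":0.4},{"travel":[0,-0.003,0],"rotation":[0,0,0],"hand":0.4}]}}

```text
t: 14.85
eef_pos: [0.5537, -0.1293, 0.0297]
tool_rot: [-0.044, 1.57, 0.062]
wrist_force: [2.3, 21.4, 8.5]
finger_gap: 0.034
```

Run:
```python
from h import *
for n in ("scene","wrist"):
    im=optics.read_camera(n); cv2.imwrite(f"pics/{n}10.png",im[:,:,::-1])
crop('pics/scene10.png',130,70,260,170,6,'pics/scene10c.png')
s=arm.state();print(s['eef_pos'],s['wrist_force'],s['moment'])
```

```text
[ 0.55367165 -0.12932765  0.02972132] [ 1.87992738 20.73712935  8.80678225] [ 3.4928299  -0.49126587  0.49805294]
```

View pics/scene10c.png

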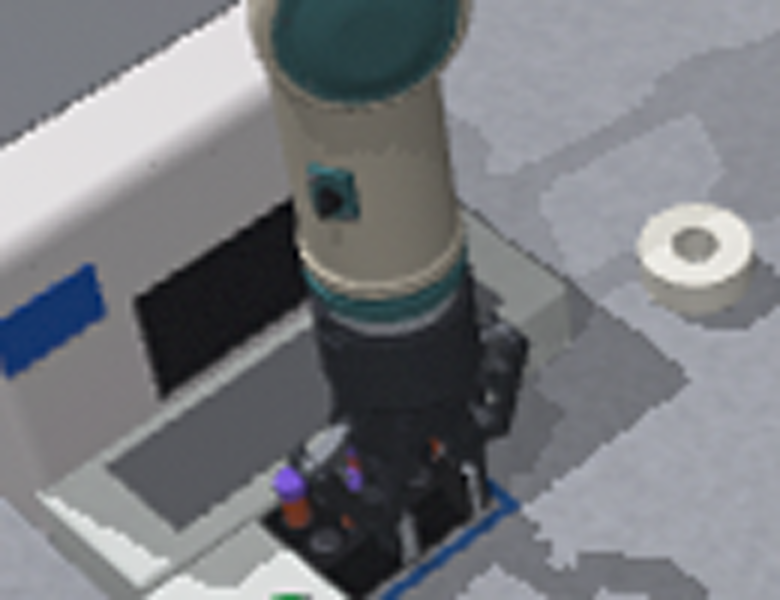

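View pics/wrist10.png

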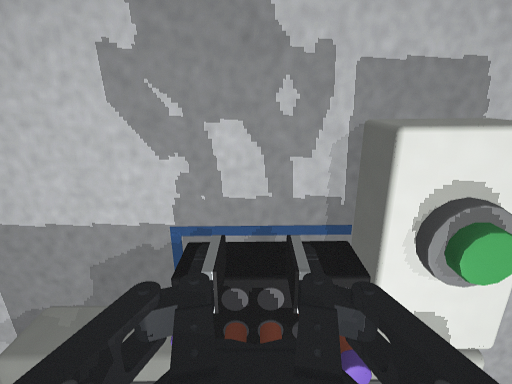

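Emit:
{"method": "step_arm", "body": {"deltas": [{"travel":[0,0.005,0],"rotation":[0,0,0],"hand":0.4},{"travel":[0,0.015,0],"rotation":[0,0,0],"hand":0.4},{"travel":[0,0.035,0.01],"rotation":[0,0,0],"hand":0.4},{"travel":[0,0.045,0.06],"rotation":[0,0,0],"hand":0.4},{"travel":[0,0.045,0.12],"rotation":[0,0,0],"hand":0.4},{"travel":[0,0.02,0.16],"rotation":[0,0,0],"hand":0.4},{"travel":[-0.02,0.0,0.18],"rotation":[0,0,0],"hand":0.4},{"travel":[-0.02,0.0,0.18],"rotation":[0,0,0],"hand":0.4},{"travel":[-0.02,0.0,0.18],"rotation":[0,0,0],"hand":0.4}]}}

```text
t: 16.08
eef_pos: [0.5336, -0.1355, 0.2087]
tool_rot: [-0.054, 1.57, 0.056]
wrist_force: [-0.6, 0.2, -1.1]
finger_gap: 0.0342
```

Run:
```python
from h import *
for n in ("scene","wrist"):
    im=optics.read_camera(n); cv2.imwrite(f"pics/{n}11.png",im[:,:,::-1])
def bright(f,x0,y0,x1,y1,s,o):
    im=cv2.imread(f)[y0:y1,x0:x1].astype(float)
    im=((im/255)**.5*255).astype('uint8'); cv2.imwrite(o,cv2.resize(im,None,fx=s,fy=s,interpolation=cv2.INTER_CUBIC))
bright('pics/scene11.png',160,120,240,180,10,'pics/scene11c.png')
bright('pics/wrist11.png',150,150,450,350,2.6,'pics/wrist11c.png')
s=arm.state();print(s['eef_pos'],s['wrist_force'])
```

```text
[ 0.53355304 -0.13535838  0.20797622] [-0.24965713  0.72759595  0.35639157]
```

View pics/scene11c.png

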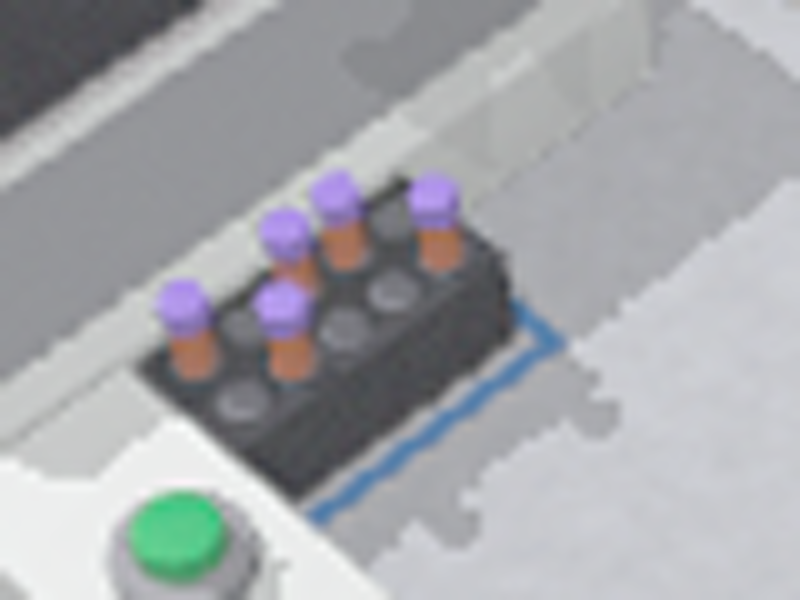

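View pics/wrist11c.png

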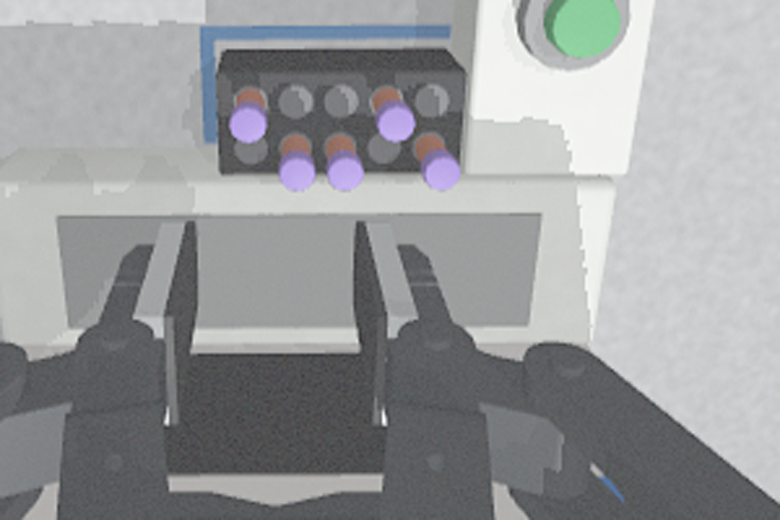

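Run:
```python
from h import *
W=lambda x,y,z: ray('wrist',150+x/2.6-.3,150+y/2.6-.3,z)[:2].round(4)
print('rack top', [W(*p,.042) for p in [(218,80),(465,72),(463,173),(220,173)]])
print('pod top', W(477,20,.045),W(467,172,.045), 'ledge', W(20,180,.05),W(460,180,.05))
im=cv2.imread('pics/wrist11.png')[165:225,300:350].astype(float)
im=((im/255)**.5*255).astype('uint8'); cv2.imwrite('pics/w11z.png',cv2.resize(im,None,fx=10,fy=10,interpolation=cv2.INTER_NEAREST))
```

```text
rack top [array([ 0.509 , -0.1476]), array([ 0.6157, -0.1361]), array([ 0.6222, -0.1836]), array([ 0.512 , -0.1917])]
pod top [ 0.6164 -0.1124] [ 0.623  -0.1817] ledge [ 0.4237 -0.198 ] [ 0.619  -0.1837]
```

View pics/w11z.png

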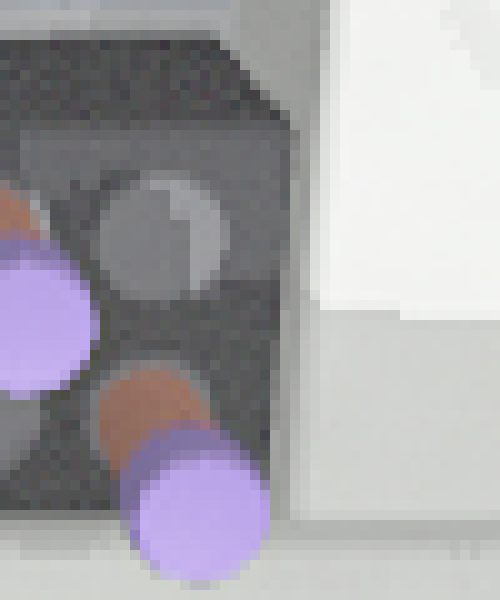

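Emit:
{"method": "step_arm", "body": {"deltas": [{"travel":[-0.01,0,-0.02],"rotation":[0,0,-10],"hand":0.1},{"travel":[-0.02,0,-0.04],"rotation":[0,0,-20],"hand":0.1},{"travel":[-0.03,-0.01,-0.05],"rotation":[0,0,-30],"hand":0.1},{"travel":[-0.04,-0.01,-0.06],"rotation":[0,0,-40],"hand":0.1},{"travel":[-0.05,-0.02,-0.07],"rotation":[0,0,-50],"hand":0.1},{"travel":[-0.059,-0.02,-0.07],"rotation":[0,0,-60],"hand":0.1},{"travel":[-0.062,-0.03,-0.07],"rotation":[0,0,-70],"hand":0.1},{"travel":[-0.062,-0.033,-0.08],"rotation":[0,0,-80],"hand":0.1},{"travel":[-0.062,-0.033,-0.09],"rotation":[0,0,-90],"hand":0.1},{"travel":[-0.062,-0.033,-0.13],"rotation":[0,0,-90],"hand":0.1},{"travel":[-0.062,-0.033,-0.16],"rotation":[0,0,-90],"hand":0.1},{"travel":[-0.062,-0.033,-0.178],"rotation":[0,0,-90],"hand":0.1}]}}

```text
t: 17.68
eef_pos: [0.4707, -0.168, 0.0286]
tool_rot: [1.157, 1.246, -1.158]
wrist_force: [0.2, -0.4, 0.0]
finger_gap: 0.0087
```

Emit:
{"method": "step_arm", "body": {"deltas": [{"travel":[0,0,0],"rotation":[0,0,0],"hand":0.1},{"travel":[0.01,0,0],"rotation":[0,0,0],"hand":0.1},{"travel":[0.018,0,0],"rotation":[0,0,0],"hand":0.1},{"travel":[0.023,0,0],"rotation":[0,0,0],"hand":0.1},{"travel":[0.026,0,0],"rotation":[0,0,0],"hand":0.1}]}}

```text
t: 18.3
eef_pos: [0.4985, -0.1694, 0.0315]
tool_rot: [1.157, 1.241, -1.157]
wrist_force: [-0.7, 0.1, -0.1]
finger_gap: 0.0086
```

Emit:
{"method": "step_arm", "body": {"deltas": [{"travel":[0.002,0,0],"rotation":[0,0,0],"hand":0.1},{"travel":[0.003,0,0],"rotation":[0,0,0],"hand":0.1},{"travel":[0.003,0,0],"rotation":[0,0,0],"hand":0.1}]}}

```text
t: 18.68
eef_pos: [0.4987, -0.1691, 0.031]
tool_rot: [1.155, 1.245, -1.16]
wrist_force: [-5.5, -1.3, 4.2]
finger_gap: 0.0086
```

Emit:
{"method": "step_arm", "body": {"deltas": [{"travel":[0.002,0,0],"rotation":[0,0,0],"hand":0.1},{"travel":[0.003,0,0],"rotation":[0,0,0],"hand":0.1},{"travel":[0.003,0,0],"rotation":[0,0,0],"hand":0.1}]}}

```text
t: 19.05
eef_pos: [0.4998, -0.1688, 0.0309]
tool_rot: [1.154, 1.249, -1.161]
wrist_force: [-9.5, -1.7, 6.4]
finger_gap: 0.0085
```

Emit:
{"method": "step_arm", "body": {"deltas": [{"travel":[0.002,0,0],"rotation":[0,0,0],"hand":0.1},{"travel":[0.004,0,0],"rotation":[0,0,0],"hand":0.1},{"travel":[0.004,0,0],"rotation":[0,0,0],"hand":0.1}]}}

```text
t: 19.42
eef_pos: [0.4999, -0.1687, 0.0308]
tool_rot: [1.15, 1.256, -1.166]
wrist_force: [-16.4, -3.8, 14.1]
finger_gap: 0.0087
```

Emit:
{"method": "step_arm", "body": {"deltas": [{"travel":[-0.01,0,0],"rotation":[0,0,0],"hand":0.1},{"travel":[-0.03,0,0.01],"rotation":[0,0,0],"hand":0.1},{"travel":[-0.03,0,0.07],"rotation":[0,0,0],"hand":0.1},{"travel":[-0.03,0,0.12],"rotation":[0,0,10],"hand":0},{"travel":[-0.02,0.01,0.16],"rotation":[0,0,20],"hand":0},{"travel":[-0.01,0.02,0.178],"rotation":[0,0,30],"hand":0},{"travel":[0,0.033,0.178],"rotation":[0,0,40],"hand":0},{"travel":[0.02,0.04,0.178],"rotation":[0,0,50],"hand":0},{"travel":[0.04,0.04,0.178],"rotation":[0,0,60],"hand":0},{"travel":[0.06,0.04,0.178],"rotation":[0,0,70],"hand":0},{"travel":[0.07,0.04,0.178],"rotation":[0,0,80],"hand":0},{"travel":[0.07,0.04,0.178],"rotation":[0,0,90],"hand":0}]}}

```text
t: 20.92
eef_pos: [0.5781, -0.1293, 0.2094]
tool_rot: [-0.06, 1.569, 0.06]
wrist_force: [-0.9, -0.6, -0.2]
finger_gap: -0.0003
```

Emit:
{"method": "step_arm", "body": {"deltas": [{"travel":[0,0,0],"rotation":[0,0,0],"hand":0},{"travel":[0,0,0],"rotation":[0,0,0],"hand":0}]}}

```text
t: 21.18
eef_pos: [0.5774, -0.1294, 0.2094]
tool_rot: [-0.053, 1.57, 0.053]
wrist_force: [-0.3, -0.4, -0.4]
finger_gap: -0.0005
```

Run:
```python
from h import *
P=optics.camera_params('wrist')
for n in ("scene","wrist"):
    im=optics.read_camera(n); cv2.imwrite(f"pics/{n}12.png",im[:,:,::-1])
im=cv2.imread('pics/wrist12.png').astype(float)
im=((im/255)**.5*255).astype('uint8')[120:300,150:400]; cv2.imwrite('pics/w12z.png',cv2.resize(im,None,fx=3.2,fy=3.2,interpolation=cv2.INTER_CUBIC))
im=cv2.imread('pics/scene12.png').astype(float)
im=((im/255)**.5*255).astype('uint8')[120:180,160:240]; cv2.imwrite('pics/s12z.png',cv2.resize(im,None,fx=10,fy=10,interpolation=cv2.INTER_CUBIC))
s=arm.state();print(s['eef_pos'],s['wrist_force'],s['finger_gap'])
for n in ('wrist','scene'):
    hsv=cv2.cvtColor(cv2.imread(f'pics/{n}12.png'),cv2.COLOR_BGR2HSV); m=cv2.inRange(hsv,(50,120,60),(75,255,255))
    k,l,st,c=cv2.connectedComponentsWithStats(m)
    for i in range(1,k):
        if st[i,4]>40: print(n,st[i],c[i],[ray(n,*c[i],z,P if n=='wrist' else None)[:2].round(4) for z in (.055,.06,.065)])
```

```text
[ 0.5775461  -0.12936193  0.20936424] [-0.48382975  0.16842215 -0.69125948] 0.0001996538413186418
wrist [317 148  27  26 551] [330.         160.25408348] [array([ 0.6553, -0.1085]), array([ 0.6539, -0.1074]), array([ 0.6525, -0.1064])]
scene [113  13  28  35 581] [127.27022375  30.64199656] [array([ 0.4017, -0.7903]), array([ 0.4046, -0.7833]), array([ 0.4075, -0.7763])]
scene [173 169  10   9  68] [177.35294118 173.25      ] [array([ 0.6509, -0.1108]), array([ 0.6525, -0.1072]), array([ 0.6542, -0.1036])]
scene [196 247  21  21 352] [206.06534091 257.15909091] [array([0.7511, 0.1572]), array([0.7522, 0.1594]), array([0.7534, 0.1617])]
```

View pics/w12z.png

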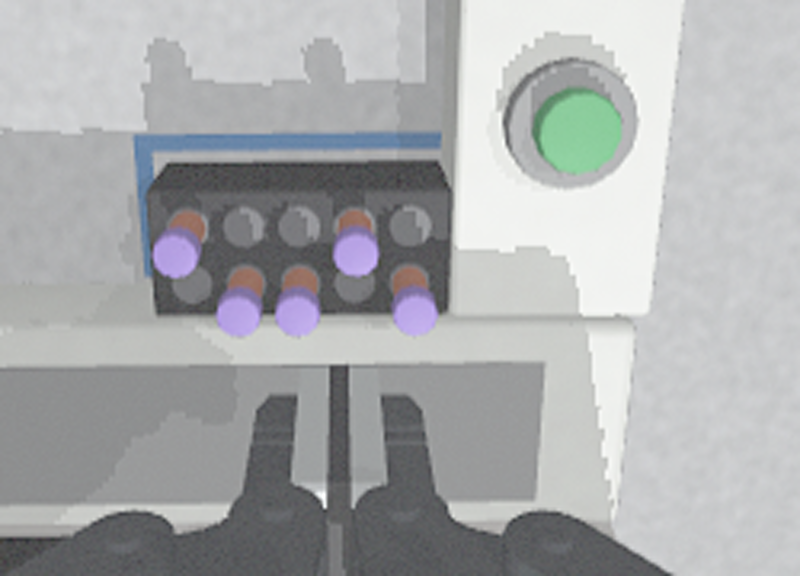

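View pics/s12z.png

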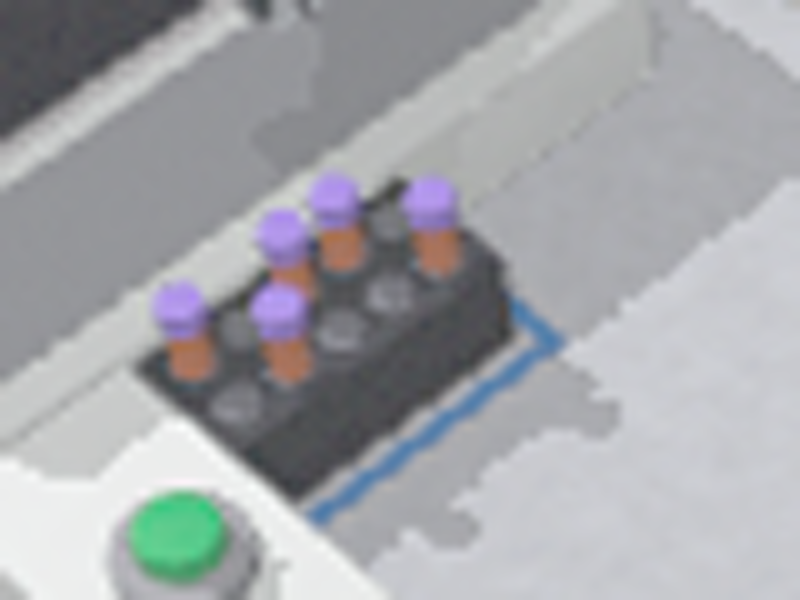

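Run:
```python
from h import *
im=cv2.imread('pics/wrist12.png').astype(float)
im=((im/255)**.5*255).astype('uint8')[160:230,190:300]; cv2.imwrite('pics/w12y.png',cv2.resize(im,None,fx=7,fy=7,interpolation=cv2.INTER_NEAREST))
```

```text
(no output)
```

View pics/w12y.png

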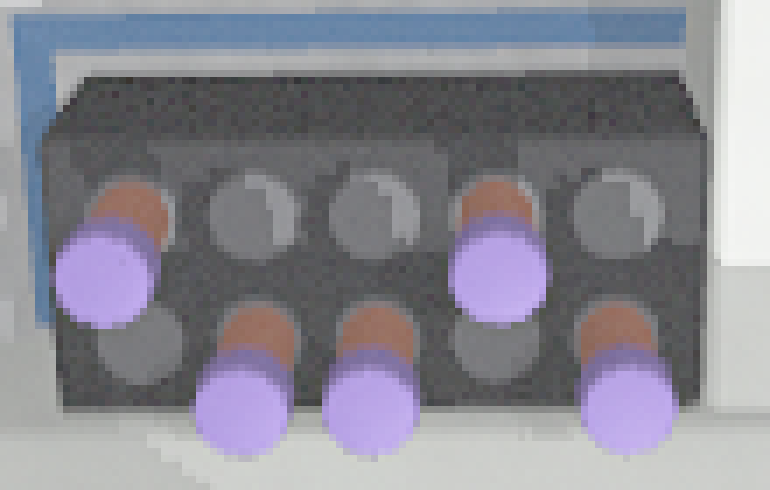

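Run:
```python
from h import *
P=optics.camera_params('wrist')
W=lambda x,y,z: ray('wrist',190+x/7-.5,160+y/7-.5,z,P)[:2]
def ang(a,b): d=b-a; return np.degrees(np.arctan2(d[1],d[0])).round(2)
a,b=W(64,411,.042),W(690,411,.042); print('rack far',a,b,ang(a,b))
a,b=W(44,132,.042),W(705,132,.042); print('rack near',a,b,ang(a,b))
a,b=W(92,77,0),W(682,77,0); print('rack near bottom',a,b,ang(a,b))
a,b=W(20,15,0),W(685,15,0); print('blue outer',a,b,ang(a,b))
im=cv2.imread('pics/wrist12.png'); g=cv2.cvtColor(im,cv2.COLOR_BGR2GRAY)
for c in (160,180,192,205,215,235,255,270,295,310): print(c,g[212:228,c])
```

```text
rack far [ 0.51380576 -0.1920284 ] [ 0.62015863 -0.18458819] 4.0
rack near [ 0.51034178 -0.14260036] [ 0.6172805  -0.13512077] 4.0
rack near bottom [ 0.51074751 -0.14465977] [ 0.61816187 -0.13714721] 4.0
blue outer [ 0.49766892 -0.13397836] [ 0.61747903 -0.12559922] 4.0
160 [117 119 119 119 122 123 123 121 114 119 131 138 143 143 143 145]
180 [118 120 120 121 112 115 113 114 115 123 132 144 145 145 146 146]
192 [111 111 111 111 113 114 116 115 116 124 133 144 144 144 146 146]
205 [ 49  27  29  24  27  28  55 101 118 125 135 143 145 145 143 146]
215 [ 40  24  25  24  27  21  54 100 118 124 141 167 167 160 139 144]
235 [ 25  28  24  28  24  18  68 116 115 134 159 170 168 170 169 171]
255 [ 29  30  30  31  32  36  82 127 128 144 157 166 165 166 165 166]
270 [ 27  26  24  29  26  31  76 119 120 130 144 166 168 168 167 168]
295 [168 167 168 169 168 165 145 121 135 150 160 161 161 162 163 166]
310 [168 170 169 169 170 168 140 120 136 150 162 164 164 165 166 165]
```

Run:
```python
from h import *
P=optics.camera_params('wrist')
n=np.array([-np.sin(np.radians(4)),np.cos(np.radians(4))])
for c in (205,235,255,270):
  for r in (220,221,222): print(c,r,(ray('wrist',c,r,.05,P)[:2]@n).round(4),end=' ')
  print('rack',(ray('wrist',c,218.0,.042,P)[:2]@n).round(4))
```

```text
205 220 -0.226 205 221 -0.2273 205 222 -0.2286 rack -0.2271
235 220 -0.226 235 221 -0.2273 235 222 -0.2286 rack -0.2271
255 220 -0.226 255 221 -0.2273 255 222 -0.2286 rack -0.2271
270 220 -0.226 270 221 -0.2273 270 222 -0.2286 rack -0.2271
```

Emit:
{"method": "step_arm", "body": {"deltas": [{"travel":[0.04,0.011,0],"rotation":[0,0,0],"hand":0},{"travel":[0.076,0.022,0],"rotation":[0,0,0],"hand":0},{"travel":[0.076,0.022,-0.05],"rotation":[0,0,0],"hand":0},{"travel":[0.076,0.022,-0.1],"rotation":[0,0,0],"hand":0},{"travel":[0.076,0.022,-0.13],"rotation":[0,0,0],"hand":0},{"travel":[0.076,0.022,-0.13],"rotation":[0,0,0],"hand":0}]}}

```text
t: 22.02
eef_pos: [0.6517, -0.1068, 0.0763]
tool_rot: [-0.053, 1.576, 0.056]
wrist_force: [0.3, -0.5, 0.4]
finger_gap: 0.0002
```

Run:
```python
from h import *
im=optics.read_camera("scene"); cv2.imwrite("pics/scene13.png",im[:,:,::-1])
crop('pics/scene13.png',120,90,250,220,4.6,'pics/scene13c.png')
s=arm.state();print(s['eef_pos'],s['wrist_force'])
```

```text
[ 0.65338892 -0.10729941  0.07856732] [-0.73460784 -0.79444537  0.14465388]
```

View pics/scene13c.png

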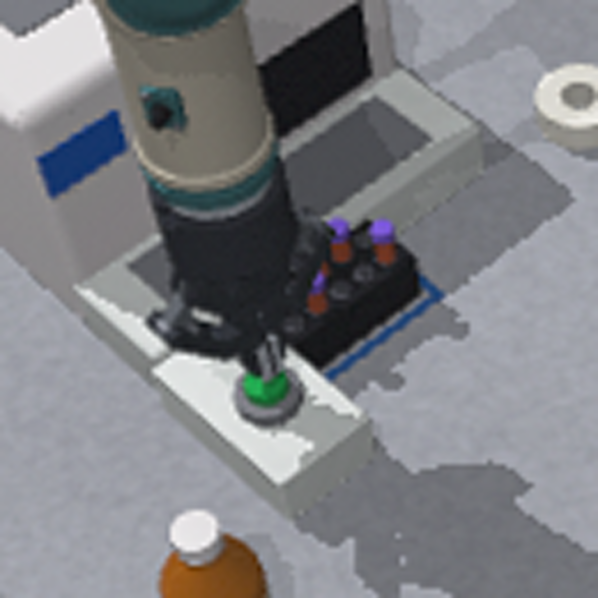

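Emit:
{"method": "step_arm", "body": {"deltas": [{"travel":[0,0,-0.008],"rotation":[0,0,0],"hand":0},{"travel":[0,0,-0.014],"rotation":[0,0,0],"hand":0},{"travel":[0,0,-0.017],"rotation":[0,0,0],"hand":0},{"travel":[0,0,-0.019],"rotation":[0,0,0],"hand":0},{"travel":[0,0,-0.021],"rotation":[0,0,0],"hand":0},{"travel":[0,0,-0.023],"rotation":[0,0,0],"hand":0},{"travel":[0,0,-0.023],"rotation":[0,0,0],"hand":0}]}}

```text
t: 22.95
eef_pos: [0.6549, -0.1077, 0.0608]
tool_rot: [-0.056, 1.566, 0.054]
wrist_force: [-4.2, 0.8, 20.1]
finger_gap: 0.0
```

Emit:
{"method": "step_arm", "body": {"deltas": [{"travel":[0,0,-0.001],"rotation":[0,0,0],"hand":0},{"travel":[0,0,-0.002],"rotation":[0,0,0],"hand":0},{"travel":[0,0,-0.002],"rotation":[0,0,0],"hand":0}]}}

```text
t: 23.32
eef_pos: [0.6549, -0.1077, 0.0606]
tool_rot: [-0.057, 1.565, 0.054]
wrist_force: [-7.2, 1.3, 29.1]
finger_gap: 0.0004
```

Run:
```python
from h import *
for n in ('scene','wrist'):
    im=optics.read_camera(n); cv2.imwrite(f"pics/{n}14.png",im[:,:,::-1])
a=cv2.imread('pics/scene13.png')[140:200,140:220]; b=cv2.imread('pics/scene14.png')[140:200,140:220]
cv2.imwrite('pics/s14.png',cv2.resize(np.vstack([a,b]),None,fx=5,fy=5,interpolation=cv2.INTER_CUBIC))
s=arm.state();print(s['eef_pos'],s['wrist_force'],s['moment'])
```

```text
[ 0.65493099 -0.10767185  0.06062072] [-6.76436092  1.53599351 28.77290333] [ 0.28029056  1.18264178 -0.00548241]
```

View pics/s14.png

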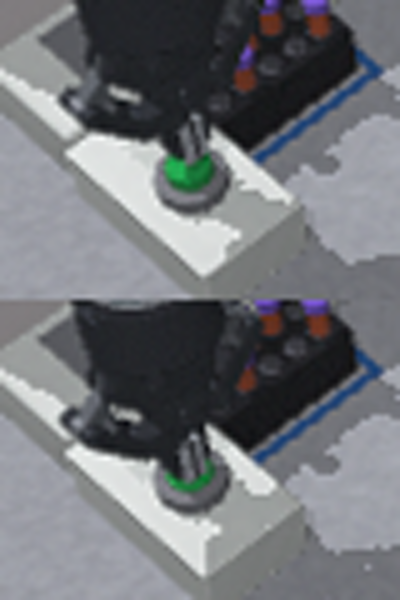

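View pics/wrist14.png

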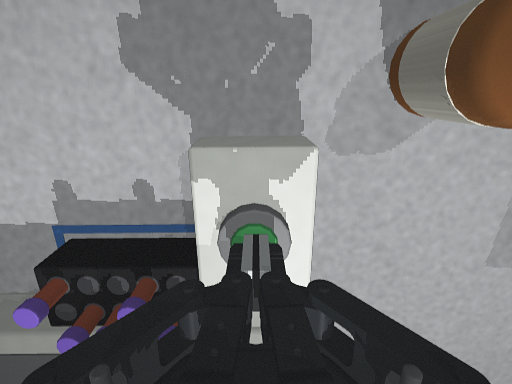

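Emit:
{"method": "step_arm", "body": {"deltas": [{"travel":[0,0,0.004],"rotation":[0,0,0],"hand":0},{"travel":[0,0,0.005],"rotation":[0,0,0],"hand":0},{"travel":[0,0,0.005],"rotation":[0,0,0],"hand":0}]}}

```text
t: 23.8
eef_pos: [0.6548, -0.1077, 0.061]
tool_rot: [-0.056, 1.567, 0.054]
wrist_force: [-1.0, 0.2, 7.7]
finger_gap: 0.0004
```

Emit:
{"method": "step_arm", "body": {"deltas": [{"travel":[0,0,0.002],"rotation":[0,0,0],"hand":0},{"travel":[0,0,0.002],"rotation":[0,0,0],"hand":0},{"travel":[0,0,0.002],"rotation":[0,0,0],"hand":0}]}}

```text
t: 24.18
eef_pos: [0.6547, -0.1076, 0.0616]
tool_rot: [-0.056, 1.568, 0.055]
wrist_force: [1.2, -0.1, 5.4]
finger_gap: 0.0002
```

Emit:
{"method": "step_arm", "body": {"deltas": [{"travel":[0,0,0.002],"rotation":[0,0,0],"hand":0},{"travel":[0,0,0.002],"rotation":[0,0,0],"hand":0},{"travel":[0,0,0.002],"rotation":[0,0,0],"hand":0}]}}

```text
t: 24.55
eef_pos: [0.654, -0.1074, 0.063]
tool_rot: [-0.055, 1.57, 0.055]
wrist_force: [2.6, -0.4, 3.6]
finger_gap: 0.0002
```

Emit:
{"method": "step_arm", "body": {"deltas": [{"travel":[0,0,0.002],"rotation":[0,0,0],"hand":0},{"travel":[0,0,0.002],"rotation":[0,0,0],"hand":0},{"travel":[0,0,0.002],"rotation":[0,0,0],"hand":0}]}}

```text
t: 24.92
eef_pos: [0.6534, -0.1072, 0.0649]
tool_rot: [-0.055, 1.571, 0.055]
wrist_force: [2.6, -0.4, 2.4]
finger_gap: 0.0001
```

Emit:
{"method": "step_arm", "body": {"deltas": [{"travel":[0,0,0.01],"rotation":[0,0,0],"hand":0},{"travel":[0,0,0.05],"rotation":[0,0,0],"hand":0},{"travel":[0,0,0.1],"rotation":[0,0,0],"hand":0},{"travel":[0,0.04,0.15],"rotation":[0,0,0],"hand":0},{"travel":[-0.03,0.09,0.17],"rotation":[0,0,0],"hand":0},{"travel":[-0.08,0.13,0.17],"rotation":[0,0,0],"hand":0},{"travel":[-0.13,0.17,0.17],"rotation":[0,0,0],"hand":0},{"travel":[-0.16,0.21,0.17],"rotation":[0,0,0],"hand":0},{"travel":[-0.16,0.25,0.17],"rotation":[0,0,0],"hand":0},{"travel":[-0.16,0.25,0.17],"rotation":[0,0,0],"hand":0},{"travel":[-0.16,0.25,0.17],"rotation":[0,0,0],"hand":0}]}}

```text
t: 26.3
eef_pos: [0.4931, 0.1421, 0.2348]
tool_rot: [-0.056, 1.572, 0.055]
wrist_force: [-0.0, -0.6, -0.4]
finger_gap: 0.0001
```

Run:
```python
from h import *
for n in ('scene','top'):
    im=optics.read_camera(n); cv2.imwrite(f"pics/{n}15.png",im[:,:,::-1])
crop('pics/top15.png',230,130,430,280,4,'pics/top15c.png')
s=arm.state();print(s['t'],s['eef_pos'],s['wrist_force'])
T=lambda x,y,z: ray('top',230+x/4,130+y/4,z)[:2].round(4)
```

```text
26.4 [0.49362484 0.14160824 0.23482491] [ 0.07567306 -0.57731099  0.43679386]
```

View pics/top15c.png

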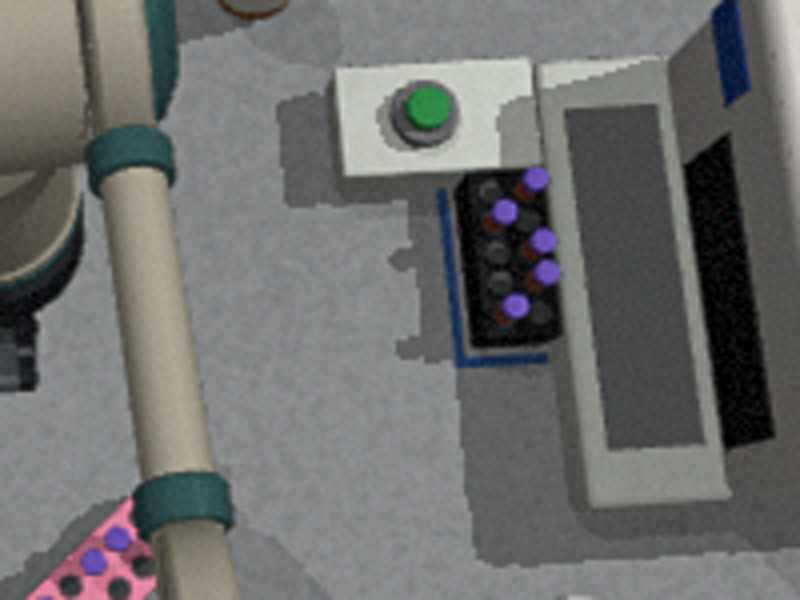

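View pics/scene15.png

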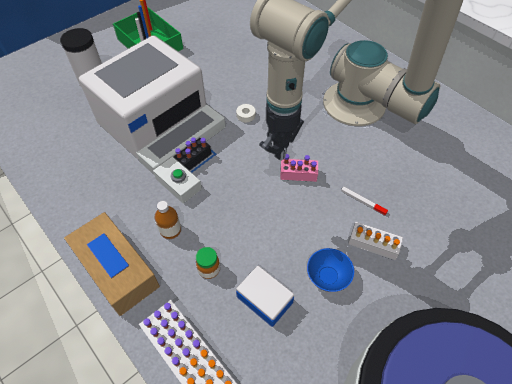

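```bash
python3 -c "
from plant import ticket
print(ticket.close_job())"
```

```text
the job is handed in; nothing more can be done
None
```

The black rack is home in the loading corner, the start button has been pressed fully down and let go, and the job was handed in at about 26 s.

- **Rack:** I pushed it along the bench with the fingers, first from its long side, then its end, then both again to seat it. It stalled against the analyser at about 21 N and against the pod at about 16 N. The wrist view put its long side parallel to the blue outline at 4.0° and flush with the analyser's front to about 0.5 mm. An earlier look showed a 1 to 2 mm gap at the pod, so I pushed the end again. After that, only a seam about 1 pixel (1 mm) wide was left there, and I did not measure it further.
- **Button:** It reached a hard stop at 29 N. As I lifted, the force fell from about 5.4 N to 2.4 N over the next 3 mm of rise, which fits the spring. The final pictures show the button up again. My estimate of its top height from the images (60 mm) disagreed with the arm: the stop came at a tool height of 61 mm, so the top is nearer 66 mm.
- **Everything else:** By eye, the other items sit where they started in the last pictures, and the arm is clear of everything.

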